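# Park the board tray under its dock and latch it

## Task

The washing machine shakes this bench, so put the grey tray with its two circuit boards away: slide it level, plain end first, into the low beige dock until it is fully home against the back, with its handle left outside. Then swing the steel latch bar over and down across the mouth until it rests fully in its catch. Keep both boards in the tray, do not tip it, and leave everything else on the bench where it is.

Things in the scene. Friction and masses are not known exactly. Their poses are not given: they have to be found in the camera images.
- tray: Loose grey plastic open tray on the bench, about 0.35 kg, slides when pushed or pulled. Origin: centre of its box's underside. Box 120 mm along x, 84 along y, 40 high, walls 4 mm, a divider across, a board in each half. Plain end (+x) enters the dock first. From the -x end a tongue 30 mm wide, 10 high runs to the upright handle plate.
- tray_handle (a point): Grip point on the tray's handle plate, at tray x = -125 mm, y = 0, 50 mm above the tray's underside; axes as the tray. The plate is 12 mm thick along x, 40 mm wide along y, top 68 mm up; 59 mm free between it and the box. Grip it along x or y.
- dock: Beige low dock fixed to the bench, place and yaw vary: two side walls, roof, back, no floor. Origin: middle of the mouth, on the bench; +x points inwards. Inside 92 mm wide (y), 48 high, back stop at x = 124 mm; outside 104 wide, 132 deep, 54 high. Steel hinge plate at the -y edge of the mouth, U-shaped steel catch at the +y edge (y = 52 to 65 mm, 22 mm out from the mouth, 44 high).
- dock_home (a point): Where the tray's origin lies when it is fully home: dock x = 64 mm, y = 0, on the bench; axes as the dock, and the tray's axes are then parallel to them. The handle plate's centre then stands 61 mm outside the mouth.
- latch (a joint): Steel latch bar's angle: 0 = closed, level across the mouth, in the catch (hard stop); grows as it swings up and over to the dock's -y side; 1.57 upright; starts at 2.0 to 2.25; stop at 2.5. Stiff hinge (0.09 N m), stays where left. Bar 7 to 15 mm before the mouth; closed, 29 to 41 mm high, between box and handle plate. A tray over 8 mm short of home blocks it.
- latch_hinge (a point): Hinge axis of the latch, fixed on the dock at dock x = -10, y = -58, z = 35 mm; the axis runs along dock x; axes as the dock.
- latch_pin (a point): Middle of the grip pin near the latch bar's free end: round, 12 mm thick, axis along dock x, sticking 52 mm out of the bar away from the dock. At dock x = -44 mm, 140 mm from the hinge axis: at angle a, y = -58 + 140 cos a, z = 35 + 140 sin a mm (closed: y = 82, z = 35). Can be pinched from above along dock y and led round, or pushed.
- board_a: Green circuit board 44 x 66 mm, parts up to 14 mm high, loose in the tray's inner (+x) half; origin: centre of its underside.
- board_b: Green circuit board like the other, loose in the tray's handle-side (-x) half; origin: centre of its underside.
- tin: Bystander: round stainless tin with twist cap, 76 mm across, 48 mm high; origin: centre of underside.
- pump: Bystander: yellow desoldering pump lying on the bench, about 176 mm along its x, 22 mm thick; origin: near its middle, on the bench.
- sleeve: Bystander: black silicone iron sleeve, 90 mm along its x, 24 mm thick, lying on the dock's roof near the back; origin: middle of its underside.
- meter: Bystander: black multimeter lying flat, 140 mm along x, 75 mm along y, 34 mm high (42 mm at its dial); origin: centre of underside.
- detergent: Bystander: white bottle, 80 mm across, 190 mm high; origin: centre of underside.
- screwdriver: Bystander: screwdriver lying along its x, tip to +x.
There are look-alikes about, which are no part of the job. What is shaped like the board_b but blue is not meant.

How it is judged:
On the way, in this order (a step that is already met when the one before it is completed fails the run):
1. The tray is fully home in the dock while the latch is still open (x of tray in the frame of dock between 0.057 and 0.072 m and y of tray in the frame of dock between -0.008 and 0.008 m and angle between the x axis of tray and the x axis of dock, either way round below 0.1 rad and angle between tray's own z axis and vertical below 0.08 rad and height (world z) of tray below 0.006 m and value of joint latch above 0.5 rad), for 0.2 s.
2. With the tray home, the latch bar is closed into its catch (x of tray in the frame of dock between 0.057 and 0.072 m and y of tray in the frame of dock between -0.008 and 0.008 m and angle between the x axis of tray and the x axis of dock, either way round below 0.1 rad and angle between tray's own z axis and vertical below 0.08 rad and height (world z) of tray below 0.006 m and value of joint latch below 0.06 rad), for 0.2 s.
At the end, for the whole second after the job is handed in: The tray stands flat on the bench inside the dock, plain end first, within 7 mm of fully home (its origin 57 to 72 mm inside the mouth, within 8 mm of the dock's middle, within 0.1 rad of its direction), at rest; both boards are in it; the latch bar is down in its catch (within 0.06 rad of closed) (all of step 2 and z of board_a in the frame of tray between -0.005 and 0.03 m and x of board_a in the frame of tray between -0.06 and 0.06 m and y of board_a in the frame of tray between -0.042 and 0.042 m and z of board_b in the frame of tray between -0.005 and 0.03 m and x of board_b in the frame of tray between -0.06 and 0.06 m and y of board_b in the frame of tray between -0.042 and 0.042 m and linear speed of tray below 0.02 m/s); the robot touches nothing.
It fails at once if A board leaves the tray (not (z of board_a in the frame of tray between -0.005 and 0.03 m and x of board_a in the frame of tray between -0.06 and 0.06 m and y of board_a in the frame of tray between -0.042 and 0.042 m) or not (z of board_b in the frame of tray between -0.005 and 0.03 m and x of board_b in the frame of tray between -0.06 and 0.06 m and y of board_b in the frame of tray between -0.042 and 0.042 m)).
It fails at once if The tray is tipped by more than 0.35 rad (angle between tray's own z axis and vertical above 0.35 rad).
It fails at once if A bystander is moved by more than 30 mm (distance of any of tin, pump, sleeve, meter, detergent, screwdriver from where it was at the start of the episode above 0.03 m).
It also fails if it takes over 64 s, if anything falls off the work surface, if the arm or the gripper's body presses on something with over 40 N, if the wrist force passes 120 N, or if a joint passes its speed limit or range.

## Robot

A 6-joint arm with a two-finger parallel gripper is mounted at the origin on the work surface. World frame = base frame: x ahead of the robot, y to its left, z up, the work surface at z = 0. Lengths are in m, angles in rad, forces in N, time in s.
With the tool pointing down it reaches from about 0.3 to 0.775 m from the base axis. Payload 14.6 kg.
Tool frame: the origin (TCP) lies midway between the tips of the shut fingers; the grasp point (between the pads) lies 19 mm behind it (tcp_to_grasp is the distance from the TCP to the grasp point, in m); z points along the fingers, y is the line along which they close (so a half turn about z gives the same grasp; the last joint's range is limited). The gripper opens to 94 mm and grips with 3 to 60 N. Pads are 16 mm wide; open, the fingers measure 119 mm over their backs; the gripper's body (75 mm by 177 mm) begins 78 mm behind the grasp point.
Start: joints at [1.087, 0.3, 1.521, -0, 1.321, -0.067], TCP at [0.223, 0.503, 0.205] pointing down, gripper open.
Joint ranges: [-3.03, 3.03], [-0.79, 2.21], [0.23, 2.52], [-1.04, 4.18], [0, 3.07], [-2.55, 2.55]. Speed limits (rad/s): [2.22, 2.22, 2.57, 3.14, 3.14, 3.14].

## Interface

Orientations are given as [roll, pitch, yaw] about the fixed x, y, z axes, in that order (R = Rz(yaw) Ry(pitch) Rx(roll)).
In Python, from station import * gives the robot as it stands.
- The arm moves only by the tool send_rows, never from a script. Its argument "motion" is a list of rows, each a list of 3 entries, a list of its own where there are three numbers: the shift along the tool's x, y, z in units of 0.03 m (1.0 is 0.03 m), then the turn, a rotation vector about the tool's x, y, z in units of 0.12 rad (1.0 is 0.12 rad), then the opening, from -1 (shut) to 1 (fully open). In form: [[[x, y, z], [rx, ry, rz], grip], ...]. A call has 1 to 12 rows; each row shifts and turns the commanded pose from where the row before left it, along the tool's axes as they then stand; what a row does not reach is not made up. A row lasts 1/10 s, in which the tool goes at most 50 mm and 8.59 degrees, less where a joint would pass 70% of its speed; a pose out of reach is approached as far as the arm can. A call with a number of a shift or a turn outside -1 to 1 is refused whole. A call with a gripper value outside its range is refused whole. The fingers move at their own pace and stop on an object; "squeeze" is the grip in N (left out, the last holds). Time passes only in rows, so rows that do not move let the fingers close. It gives the time, the measured TCP pose, the force, the opening and the grip force at its end, in the units of the state.
- get_obs(): the state, without advancing time (a new reading comes with each control period).
- camera(name): name is "scene" or "top" or "wrist"; returns a dict with "pixels" (400x640x3 uint8, red, green, blue), "depth" (400x640 float32, m along the optical axis (not along the pixel's ray), 0 where there is no reading), "fx", "fy", "cx", "cy" (pixels), "rvec" (rotation vector, rad) and "tvec" (3), from world to camera coordinates, as OpenCV has them. Camera axes: x right, y down, z forward; pixel columns grow to the right and rows downward; lengths in m; the calibration is good to about 2 mm. A picture is of the moment at which its call begins.
- hand_in(): hands the job in; it is judged then, once.
The state is a dict: "time_s": time; "qpos": joint angles; "joint_vel": joint speeds; "tau": joint torques, N m; "ee_pos": TCP position; "eef_rot": TCP orientation; "force": force on the tool from outside, world axes, zero at the start; "moment": the same for the moment, N m; "grip_width": finger opening in m; "grip_force": force on a finger pad.
Only numpy, scipy, OpenCV 4.12 (cv2) and the standard library are available. Lean on these libraries where they do the work, as an engineer would, in place of code of your own. Each camera call takes 0.05 s, during which the arm holds its last target. There are 200 camera calls.

## Working session

There is one attempt and no reset: what is moved stays moved. The work goes in short steps, Python scripts to look and compute and a tool call to move; the robot and the scene stay as the last step left them, time stands still between calls to the robot, and variables do not carry over. Pictures are saved under pics/ and viewed, at most 10 in all, crops included, and the job is handed in when it is done.

Besides the shell and the picture viewer there is one more tool, called after ">>>" by a JSON object that holds its "api" and its "payload". send_rows: Moves the arm, as the interface text tells. Its arguments: {"type":"object","properties":{"motion":{"type":"array"},"squeeze":{"type":"number"}},"required":["motion"]}

```bash
mkdir -p pics; cat > h.py <<'E'
from station import *
import numpy as np, cv2
def cam(n):
    c=camera(n); c['R']=cv2.Rodrigues(np.array(c['rvec'],float))[0]; c['t']=np.array(c['tvec'],float).reshape(3)
    return c
def ray(c,u,v):
    d=np.array([(u-c['cx'])/c['fx'],(v-c['cy'])/c['fy'],1.0]); return -c['R'].T@c['t'], c['R'].T@d
def onz(c,u,v,z):
    o,d=ray(c,u,v); return o+d*(z-o[2])/d[2]
def cloud(c):
    v,u=np.mgrid[0:400,0:640]; d=c['depth']
    p=np.stack([(u-c['cx'])/c['fx']*d,(v-c['cy'])/c['fy']*d,d],-1)
    P=(p-c['t'])@c['R']; P[d==0]=np.nan; return P
def proj(c,p):
    q=c['R']@np.array(p)+c['t']; return c['fx']*q[0]/q[2]+c['cx'], c['fy']*q[1]/q[2]+c['cy']
def save(c,n): cv2.imwrite('pics/'+n+'.png',cv2.cvtColor(c['pixels'],cv2.COLOR_RGB2BGR))
E
python3 - <<'E'
from h import *
for n in ('scene','top'):
    c=cam(n); save(c,n+'1'); print(n, -c['R'].T@c['t'], c['fx'],(c['depth']>0).mean())
    np.savez(''+n+'1.npz',**{k:np.array(v) for k,v in c.items()})
print(get_obs())
E
```

```text
scene [1.2482892  0.75768664 1.21355001] 515.1060561776318 0.99586328125
top [0.35257253 0.03146925 1.24921177] 440.19682993575947 0.996078125
{'time_s': 0.1, 'qpos': array([ 1.08738064e+00,  3.00418888e-01,  1.52152568e+00, -5.96161233e-06,
        1.32071355e+00, -6.66016215e-02]), 'joint_vel': array([ 0.00033699, -0.00115001, -0.00176327, -0.00024687,  0.00063656,
       -0.00063754]), 'tau': array([ 1.27714709e-03, -5.32649982e+01, -3.53276896e+01,  7.09316391e-02,
        2.35289015e-02, -9.63398543e-05]), 'ee_pos': array([0.22255897, 0.50269324, 0.20493841]), 'eef_rot': array([-3.14052916e+00, -6.51476333e-05,  2.72478003e+00]), 'force': array([ 9.70141344e-01, -5.76788596e-01, -9.61616800e-04]), 'moment': array([-0.02354961, -0.00670764, -0.0167919 ]), 'grip_force': 0.0, 'grip_width': 0.09399892240645588}
```

View pics/top1.png

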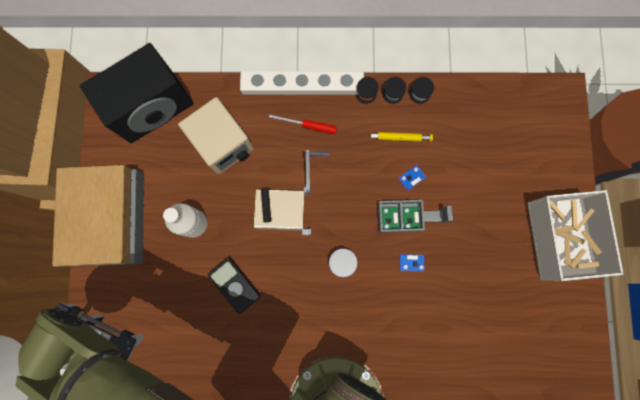

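View pics/scene1.png

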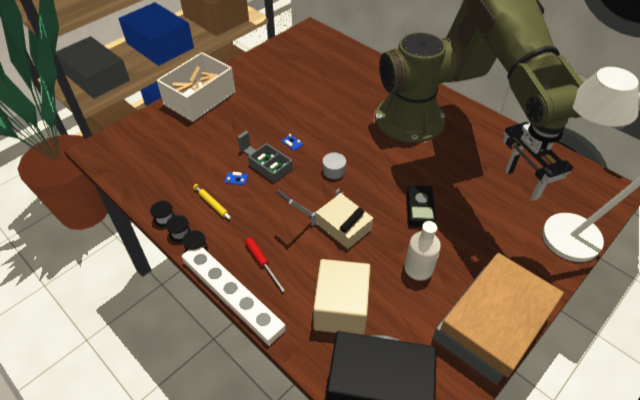

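The top view shows the dock at (279,210), mouth facing right. The hinge is at (307,190), the catch at (306,232) and the latch pin at (318,154). The tray is at (402,215) with its handle at (447,213). The scene view shows the same layout, with blue decoy boards beside the tray.

```bash
cat > meas.py <<'E'
from h import *
def rect(P,m):
    r=cv2.minAreaRect((P[m][:,:2]*1000).astype(np.float32)); return r
def run(c,tag):
    P=cloud(c); X,Y,Z=P[...,0],P[...,1],P[...,2]
    hsv=cv2.cvtColor(c['pixels'],cv2.COLOR_RGB2HSV); S=hsv[...,1]; H=hsv[...,0];V=hsv[...,2]
    # coarse regions from top view
    return P,X,Y,Z,H,S,V
if __name__=='__main__':
  for n in('top','scene'):
    c=dict(np.load(n+'1.npz')); P,X,Y,Z,H,S,V=run(c,n)
    if n=='top':
        d0=onz(c,279,210,.054)[:2]; t0=onz(c,402,215,.04)[:2]; h0=onz(c,447,213,.068)[:2]; l0=onz(c,307,170,.1)[:2]
        print('coarse',d0,t0,h0,l0)
    near=lambda q,r:np.hypot(X-q[0],Y-q[1])<r
    m=near(d0,.1)&(abs(Z-.054)<.008)&(S>25)&(V>120); print(n,'dock',m.sum(),np.median(Z[m]),rect(P,m))
    m=near(t0,.09)&(Z>.033)&(Z<.048); print('tray rim',m.sum(),np.median(Z[m]),rect(P,m))
    m=near(h0,.05)&(Z>.058)&(Z<.08); print('handle top',m.sum(),np.median(Z[m]),P[m].mean(0),rect(P,m))
    m=(abs(Y-l0[1])<.08)&(X>d0[0]-.02)&(X<d0[0]+.25)&(Z>.065)&(Z<.25); print('latch',m.sum(),rect(P,m))
    q=P[m]; 
    for k in np.argsort(q[:,2])[::max(1,len(q)//14)]: print('  ',q[k].round(4),end='')
    print()
E
python3 meas.py
```

```text
coarse [0.51864683 0.15553963] [ 0.50743676 -0.18371714] [ 0.50959629 -0.3005083 ] [0.62035516 0.07782177]
top dock 1495 0.053740762240004354 ((523.578857421875, 155.5750732421875), (132.5823974609375, 104.57504272460938), 88.15584564208984)
tray rim 274 0.03906538502007392 ((507.50927734375, -183.63128662109375), (84.41117095947266, 120.87247467041016), 2.026423215866089)
handle top 81 0.06798502729755981 [ 0.51125142 -0.30723056  0.06720302] ((511.7897033691406, -308.4505920410156), (12.851836204528809, 40.46002197265625), 89.56664276123047)
latch 202 ((637.7418212890625, 62.864288330078125), (48.17364501953125, 83.76057434082031), 44.201560974121094)
   [0.5914 0.0761 0.0679]   [0.6027 0.0757 0.0804]   [0.6123 0.0724 0.0995]   [0.6249 0.072  0.1155]   [0.6299 0.0742 0.1281]   [0.6368 0.0763 0.1429]   [0.6453 0.0761 0.1507]   [0.6495 0.0452 0.1552]   [0.6491 0.0554 0.1566]   [0.6567 0.0376 0.1575]   [0.6461 0.0324 0.1581]   [0.6485 0.035  0.1588]   [0.6534 0.0681 0.1598]   [0.6531 0.0656 0.1609]   [0.6527 0.0274 0.1626]
scene dock 1057 0.05351827599080149 ((521.6973266601562, 156.9
[... 169 characters left out ...]
9, 125.87351989746094), 2.267324447631836)
handle top 53 0.06623229877688185 [ 0.5118363  -0.30415757  0.065664  ] ((511.7304992675781, -305.2105407714844), (42.73588943481445, 18.5513916015625), 7.092940330505371)
latch 170 ((639.8760375976562, 66.99043273925781), (47.81235122680664, 89.03067779541016), 43.02716064453125)
   [0.6033 0.0822 0.0655]   [0.6024 0.0817 0.0779]   [0.6139 0.0816 0.0922]   [0.6251 0.0815 0.1063]   [0.6329 0.0819 0.1178]   [0.6383 0.0801 0.1295]   [0.6482 0.0791 0.1414]   [0.656  0.0325 0.1522]   [0.6511 0.0514 0.1548]   [0.66   0.0805 0.1567]   [0.6477 0.0481 0.1576]   [0.6495 0.0579 0.1587]   [0.6484 0.0802 0.1592]   [0.6523 0.0571 0.1604]   [0.6526 0.0338 0.1628]
```

>>> {"api": "send_rows", "payload": {"motion": [[[0,0,0],[0,0,-0.94],0.06],[[0,0,0],[0,0,-0.94],0.06],[[0,0,0],[0,0,-0.94],0.06],[[0,0,0],[0,0,-0.94],0.06],[[-0.29,-0.91,0],[0,0,0],0.06],[[-0.29,-0.91,0],[0,0,0],0.06],[[-0.29,-0.91,0],[0,0,0],0.06],[[-0.29,-0.91,0],[0,0,0],0.06],[[-0.29,-0.91,0],[0,0,0],0.06],[[-0.29,-0.91,0],[0,0,0],0.06],[[-0.29,-0.91,0],[0,0,0],0.06],[[-0.29,-0.91,0],[0,0,0],0.06]]}}

```text
time_s: 1.3
ee_pos: [0.2998, 0.2858, 0.2053]
eef_rot: [-3.141, -0.0, -3.107]
force: [-0.4, 0.1, 1.1]
grip_width: 0.0498
grip_force: 0.0
```

>>> {"api": "send_rows", "payload": {"motion": [[[-0.29,-0.91,0],[0,0,0],0.06],[[-0.29,-0.91,0],[0,0,0],0.06],[[-0.29,-0.91,0],[0,0,0],0.06],[[-0.29,-0.91,0],[0,0,0],0.06],[[-0.29,-0.91,0],[0,0,0],0.06],[[-0.29,-0.91,0],[0,0,0],0.06],[[-0.29,-0.91,0],[0,0,0],0.06],[[-0.29,-0.91,0],[0,0,0],0.06],[[-0.29,-0.91,0],[0,0,0],0.06],[[-0.29,-0.91,0],[0,0,0],0.06],[[-0.29,-0.91,0],[0,0,0],0.06]]}}

```text
time_s: 2.4
ee_pos: [0.4058, -0.011, 0.2053]
eef_rot: [3.142, -0.0, -3.107]
force: [0.3, -0.2, -0.2]
grip_width: 0.0498
grip_force: 0.0
```

>>> {"api": "send_rows", "payload": {"motion": [[[-0.29,-0.91,0],[0,0,0],0.06],[[-0.29,-0.91,0],[0,0,0],0.06],[[-0.29,-0.91,0],[0,0,0],0.06],[[-0.29,-0.91,0],[0,0,0],0.06],[[-0.29,-0.91,0],[0,0,0],0.06],[[-0.29,-0.91,0],[0,0,0],0.06],[[-0.29,-0.91,0],[0,0,0],0.06],[[-0.29,-0.91,0],[0,0,0],0.06],[[-0.29,-0.91,0],[0,0,0],0.06],[[-0.29,-0.91,0],[0,0,0],0.06],[[-0.28,-0.9,0],[0,0,0],0.06],[[0,0,0],[0,0,0],0.06]]}}

```text
time_s: 3.6
ee_pos: [0.5114, -0.3086, 0.2044]
eef_rot: [3.141, -0.001, -3.109]
force: [0.6, -0.0, 0.1]
grip_width: 0.0499
grip_force: 0.0
```

```bash
python3 - <<'E'
from h import *
c=cam('wrist'); save(c,'w1'); np.savez('w1.npz',**{k:np.array(v) for k,v in c.items()})
print(-c['R'].T@c['t'],c['fx'],(c['depth']>0).mean())
P=cloud(c);Z=P[...,2]
for lo,hi in((.058,.08),(.033,.048)):
    m=(Z>lo)&(Z<hi)&(np.hypot(P[...,0]-.51,P[...,1]+.25)<.15); print(m.sum(),np.median(Z[m]) if m.any() else 0)
    if m.sum()>5: print(cv2.minAreaRect((P[m][:,:2]*1000).astype(np.float32)))
o=get_obs();print(o['ee_pos'],o['qpos'])
E
```

```text
[ 0.42680479 -0.31115632  0.38277487] 344.21658514429686 0.99606640625
543 0.067130361144801
((511.1641540527344, -306.0469665527344), (40.2181282043457, 11.541449546813965), 2.2552309036254883)
2308 0.03865272853897488
((508.0345764160156, -215.724853515625), (83.84773254394531, 190.50054931640625), 2.0792696475982666)
[ 0.5111616  -0.30720164  0.20445933] [-6.02558382e-01  4.05458178e-01  1.38146156e+00  7.88224835e-06
  1.35612401e+00 -2.20636155e+00]
```

View pics/w1.png

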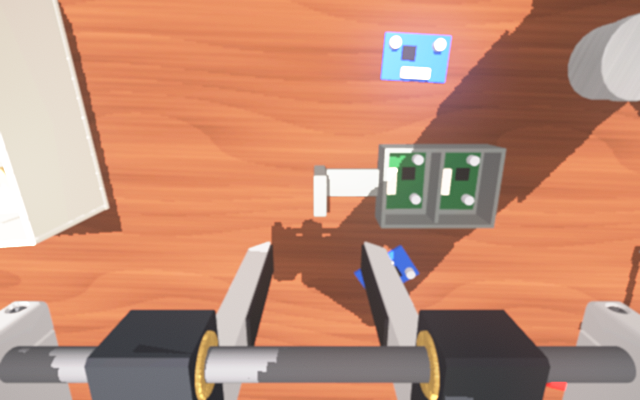

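The wrist view shows the handle plate at (320,192) and the tray box at (440,187), with both boards in it. The fingers straddle the plate line, so I'm descending to grip.

>>> {"api": "send_rows", "payload": {"motion": [[[0,0.04,0.8],[0,0,0],0.06],[[0,0,0.8],[0,0,0],0.06],[[0,0,0.8],[0,0,0],0.06],[[0,0,0.8],[0,0,0],0.06],[[0,0,0.8],[0,0,0],0.06],[[0,0,0.8],[0,0,0],0.06],[[0,0,0.5],[0,0,0],0.06],[[0,0,0.4],[0,0,0],0.06],[[0,0,0],[0,0,0],0.06],[[0,0,0],[0,0,0],0.06]], "squeeze": 15}}

```text
time_s: 4.65
ee_pos: [0.5116, -0.3052, 0.0352]
eef_rot: [-3.141, 0.001, -3.107]
force: [0.2, -0.5, 0.5]
grip_width: 0.0498
grip_force: 0.0
```

>>> {"api": "send_rows", "payload": {"motion": [[[0,0,0],[0,0,0],-0.5],[[0,0,0],[0,0,0],-0.8],[[0,0,0],[0,0,0],-1],[[0,0,0],[0,0,0],-1],[[0,0,0],[0,0,0],-1],[[0,0,0],[0,0,0],-1]], "squeeze": 15}}

```text
time_s: 5.25
ee_pos: [0.5114, -0.3052, 0.0346]
eef_rot: [-3.141, 0.0, -3.107]
force: [-0.6, -1.0, -0.2]
grip_width: 0.0119
grip_force: 15.0
```

```bash
cat > look.py <<'E'
from h import *
import sys
c=cam('top'); save(c,sys.argv[1]); P=cloud(c);X,Y,Z=P[...,0],P[...,1],P[...,2]
hsv=cv2.cvtColor(c['pixels'],cv2.COLOR_RGB2HSV)
y=float(sys.argv[2])
m=(abs(X-.515)<.08)&(Z>.033)&(Z<.048)&(Y>y-.1)&(Y<y+.1)&(hsv[...,1]<90)
print('rim',m.sum(),cv2.minAreaRect((P[m][:,:2]*1000).astype(np.float32)))
g=(hsv[...,0]>45)&(hsv[...,0]<90)&(hsv[...,1]>80)&(abs(X-.515)<.08)&(abs(Y-y)<.1)
print('green',g.sum(),P[g].mean(0) if g.any() else 0, cv2.minAreaRect((P[g][:,:2]*1000).astype(np.float32)) if g.any() else 0)
m=(abs(X-.52)<.1)&(abs(Y-.156)<.08)&(abs(Z-.054)<.006)&(hsv[...,1]>25)&(hsv[...,2]>110)
print('dock',m.sum(),cv2.minAreaRect((P[m][:,:2]*1000).astype(np.float32)))
o=get_obs(); print({k:np.round(o[k],4) for k in('ee_pos','eef_rot','force','moment','grip_width','grip_force','qpos','time_s')})
E
python3 look.py t2 -.184
```

```text
rim 264 ((507.8387451171875, -182.3347930908203), (84.76010131835938, 120.33739471435547), 1.0732089281082153)
green 472 [ 0.50455077 -0.18091731  0.00839788] ((503.0069580078125, -182.92059326171875), (66.82755279541016, 101.73246002197266), 2.05692458152771)
dock 1482 ((523.5628662109375, 155.46353149414062), (132.18508911132812, 104.73291778564453), 88.20368194580078)
{'ee_pos': array([ 0.5114, -0.3052,  0.0346]), 'eef_rot': array([-3.1414e+00,  2.0000e-04, -3.1072e+00]), 'force': array([-0.3876, -0.651 ,  1.98  ]), 'moment': array([-0.0319,  0.0571, -0.0322]), 'grip_width': np.float64(0.012), 'grip_force': np.float64(14.9999), 'qpos': array([-5.9960e-01,  5.8620e-01,  1.5362e+00, -1.0000e-04,  1.0189e+00,
       -2.2047e+00]), 'time_s': np.float64(5.3)}
```

>>> {"api": "send_rows", "payload": {"motion": [[[0,0.25,0],[0,0,0.14],-1],[[0,0.25,0],[0,0,0.14],-1],[[0,0.25,0],[0,0,0.14],-1],[[0,0.3,0],[0,0,0.13],-1],[[0.01,0.6,0],[0,0,0],-1],[[0.01,0.7,0],[0,0,0],-1],[[0.01,0.7,0],[0,0,0],-1],[[0.01,0.7,0],[0,0,0],-1],[[0.01,0.7,0],[0,0,0],-1],[[0.01,0.7,0],[0,0,0],-1],[[0.01,0.6,0],[0,0,0],-1],[[0,0,0],[0,0,0],-1]]}}

```text
time_s: 6.5
ee_pos: [0.5133, -0.13, 0.0345]
eef_rot: [3.141, -0.0, 3.112]
force: [-0.3, 3.3, 3.0]
grip_width: 0.012
grip_force: 15.0
```

```bash
python3 look.py t3 0.0; python3 - <<'E'
from h import *
c=cam('wrist'); save(c,'w2')
P=cloud(c);X,Y,Z=P[...,0],P[...,1],P[...,2]
hsv=cv2.cvtColor(c['pixels'],cv2.COLOR_RGB2HSV)
m=(abs(X-.515)<.08)&(Z>.033)&(Z<.046)&(Y<.06)&(Y>-.08); print('tray',m.sum(),cv2.minAreaRect((P[m][:,:2]*1000).astype(np.float32)))
m=(abs(X-.52)<.1)&(Y>.08)&(Y<.25)&(abs(Z-.054)<.006)&(hsv[...,1]>25)&(hsv[...,2]>110)
print('dock',m.sum(),cv2.minAreaRect((P[m][:,:2]*1000).astype(np.float32)))
E
```

```text
rim 267 ((526.6557006835938, 17.26165771484375), (129.45433044433594, 156.7819061279297), 5.266318321228027)
green 435 [ 0.51489355 -0.00431234  0.00792535] ((514.5636596679688, -6.009197235107422), (101.84403991699219, 62.671321868896484), 87.73626708984375)
dock 1487 ((523.6139526367188, 155.28651428222656), (132.14846801757812, 104.57913970947266), 88.07512664794922)
{'ee_pos': array([ 0.5133, -0.131 ,  0.0345]), 'eef_rot': array([ 3.1408e+00, -3.0000e-04,  3.1118e+00]), 'force': array([-1.2059,  4.024 ,  3.4965]), 'moment': array([0.6031, 0.0016, 0.0487]), 'grip_width': np.float64(0.0119), 'grip_force': np.float64(15.0017), 'qpos': array([-3.1940e-01,  4.6430e-01,  1.7325e+00,  9.0000e-04,  9.4540e-01,
       -1.8610e+00]), 'time_s': np.float64(6.55)}
tray 6743 ((516.6271362304688, -5.6457061767578125), (121.6444320678711, 85.38015747070312), 88.61444091796875)
dock 0 ((0.0, 0.0), (0.0, 0.0), 0.0)
```

View pics/w2.png

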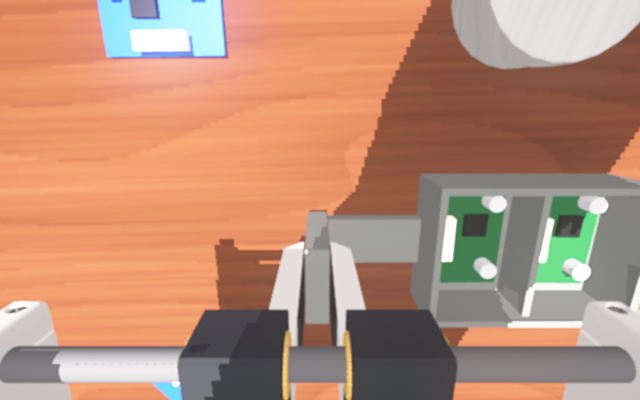

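The wrist view shows the handle held at (317,250), the tray in line behind it and both boards in. It's well aligned, so I'm starting the insertion.

>>> {"api": "send_rows", "payload": {"motion": [[[-0.02,0.3,0],[0,0,0.02],-1],[[0,0.4,0],[0,0,0],-1],[[0,0.4,0],[0,0,0],-1],[[0,0.4,0],[0,0,0],-1],[[0,0.3,0],[0,0,0],-1],[[0,0.2,0],[0,0,0],-1],[[0,0,0],[0,0,0],-1]]}}

```text
time_s: 7.3
ee_pos: [0.5161, -0.0714, 0.0345]
eef_rot: [3.141, 0.0, 3.108]
force: [0.9, 5.8, 5.0]
grip_width: 0.0121
grip_force: 15.0
```

```bash
python3 look.py t4 0.055; python3 - <<'E'
from h import *
c=cam('scene'); save(c,'s2'); im=cv2.imread('pics/s2.png')[120:280,200:440]; cv2.imwrite('pics/s2c.png',cv2.resize(im,None,fx=3,fy=3,interpolation=cv2.INTER_CUBIC))
E
```

```text
rim 212 ((507.3687438964844, 58.254302978515625), (143.0290985107422, 131.53329467773438), 69.343017578125)
green 356 [0.51591233 0.04637014 0.00919397] ((515.32373046875, 46.105255126953125), (87.98908996582031, 64.64403533935547), 86.7796401977539)
dock 1476 ((523.546142578125, 155.35308837890625), (131.98388671875, 104.68270874023438), 88.26500701904297)
{'ee_pos': array([ 0.5161, -0.0715,  0.0345]), 'eef_rot': array([3.1402e+00, 1.0000e-04, 3.1081e+00]), 'force': array([0.4285, 5.8395, 5.7129]), 'moment': array([ 0.9347, -0.0489, -0.0091]), 'grip_width': np.float64(0.0119), 'grip_force': np.float64(15.0009), 'qpos': array([-2.0870e-01,  4.4810e-01,  1.7576e+00,  1.7000e-03,  9.3600e-01,
       -1.7470e+00]), 'time_s': np.float64(7.35)}
```

View pics/s2c.png

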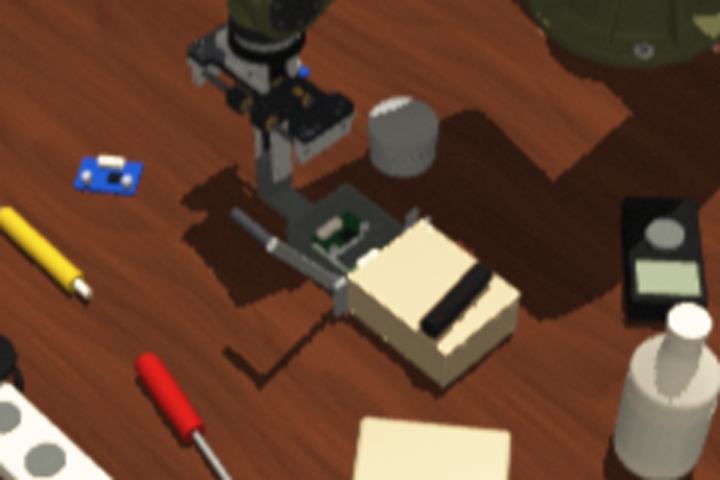

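The scene view shows the plain end entering the dock mouth at about (375,240), with the latch clear. I'm continuing the push.

>>> {"api": "send_rows", "payload": {"motion": [[[0,0.3,0],[0,0,0],-1],[[0,0.35,0],[0,0,0],-1],[[0,0.4,0],[0,0,0],-1],[[0,0.4,0],[0,0,0],-1],[[0,0.4,0],[0,0,0],-1],[[0,0.4,0],[0,0,0],-1],[[0,0.3,0],[0,0,0],-1],[[0,0.2,0],[0,0,0],-1],[[0,0.15,0],[0,0,0],-1],[[0,0.1,0],[0,0,0],-1],[[0,0,0],[0,0,0],-1]]}}

```text
time_s: 8.5
ee_pos: [0.5191, 0.0177, 0.0346]
eef_rot: [3.141, 0.0, 3.108]
force: [0.2, -0.1, 5.2]
grip_width: 0.0121
grip_force: 15.0
```

>>> {"api": "send_rows", "payload": {"motion": [[[0,0.08,0],[0,0,0],-1],[[0,0.08,0],[0,0,0],-1],[[0,0.08,0],[0,0,0],-1],[[0,0.08,0],[0,0,0],-1],[[0,0,0],[0,0,0],-1]]}}

```text
time_s: 9.0
ee_pos: [0.5195, 0.0271, 0.0346]
eef_rot: [3.142, 0.0, 3.108]
force: [-0.2, -1.8, 5.4]
grip_width: 0.0119
grip_force: 15.0
```

>>> {"api": "send_rows", "payload": {"motion": [[[0,0.05,0],[0,0,0],-1],[[0,0.05,0],[0,0,0],-1],[[0,0,0],[0,0,0],-1]]}}

```text
time_s: 9.3
ee_pos: [0.5196, 0.0299, 0.0346]
eef_rot: [-3.141, 0.0, 3.107]
force: [-0.6, -3.3, 6.0]
grip_width: 0.0122
grip_force: 15.0
```

>>> {"api": "send_rows", "payload": {"motion": [[[0,0.05,0],[0,0,0],-1],[[0,0.05,0],[0,0,0],-1],[[0,0,0],[0,0,0],-1]]}}

```text
time_s: 9.6
ee_pos: [0.52, 0.0311, 0.0345]
eef_rot: [-3.139, 0.001, 3.108]
force: [2.7, -19.1, 2.5]
grip_width: 0.0118
grip_force: 15.0
```

Contact against the back stop is about −19 N. I'm releasing, lifting clear and turning for the latch pin.

>>> {"api": "send_rows", "payload": {"motion": [[[0,-0.05,0],[0,0,0],-1],[[0,0,0],[0,0,0],-0.2],[[0,0,0],[0,0,0],-0.2],[[0,0,0],[0,0,0],-0.2],[[0,0,0],[0,0,0],-0.2],[[0,0,-0.5],[0,0,0],-0.2],[[0,0,-0.9],[0,0,0],-0.2],[[0,0,-0.9],[0,0,0],-0.2],[[0,0,-0.9],[0,0,0],-0.2],[[0,0,-0.9],[0,0,0],-0.2],[[0,0,-0.9],[0,0,0],-0.2],[[0,0,-0.9],[0,0,0],-0.2]]}}

```text
time_s: 10.8
ee_pos: [0.5193, 0.0315, 0.2125]
eef_rot: [3.142, -0.0, 3.108]
force: [0.3, -0.2, 0.0]
grip_width: 0.0376
grip_force: 0.0
```

>>> {"api": "send_rows", "payload": {"motion": [[[0,0,-0.9],[0,0,0.93],-0.2],[[0,0,0],[0,0,0.93],-0.2],[[0,0,0],[0,0,0.93],-0.2],[[0,0,0],[0,0,0.93],-0.2],[[0,0,0],[0,0,0.93],-0.2],[[0,0,0],[0,0,0.93],-0.2],[[0,0,0],[0,0,0.93],-0.2],[[0,0,0],[0,0,0.93],-0.2],[[0,0,0],[0,0,0.93],-0.2],[[0,0,0],[0,0,0.93],-0.2],[[0,0,0],[0,0,0.93],-0.2],[[0,0,0],[0,0,0.93],-0.2]]}}

```text
time_s: 12.0
ee_pos: [0.5195, 0.0315, 0.2383]
eef_rot: [-3.141, -0.0, 1.764]
force: [0.3, 0.5, -0.5]
grip_width: 0.0375
grip_force: 0.0
```

>>> {"api": "send_rows", "payload": {"motion": [[[0,0,0],[0,0,0.93],-0.2],[[0,0.7,0],[0,0,0.97],-0.2],[[0,0.7,0],[0,0,0],-0.2],[[0,0.7,0],[0,0,0],-0.2],[[0,0,0],[0,0,0],-0.2]]}}

```text
time_s: 12.5
ee_pos: [0.5836, 0.0319, 0.2376]
eef_rot: [-3.141, -0.0, 1.54]
force: [-0.3, 0.4, -0.8]
grip_width: 0.037
grip_force: 0.0
```

```bash
python3 - <<'E'
from h import *
o=get_obs(); print({k:np.round(o[k],4) for k in('ee_pos','eef_rot','qpos','time_s','grip_width')})
c=cam('wrist'); save(c,'w3'); P=cloud(c);X,Y,Z=P[...,0],P[...,1],P[...,2]
print(-c['R'].T@c['t'])
m=(X>.59)&(X<.70)&(Y>-.0)&(Y<.1)&(Z>.1)&(Z<.19); print('pin',m.sum())
if m.sum()>5: print(P[m].mean(0),np.percentile(Z[m],95),cv2.minAreaRect((P[m][:,:2]*1000).astype(np.float32)))
t=cam('top'); save(t,'t5'); Q=cloud(t)
for nm,A in(('wrist',P),('top',Q)):
    m=(abs(A[...,0]-.52)<.06)&(abs(A[...,1]-.03)<.05)&(A[...,2]>.058)&(A[...,2]<.08); print(nm,'handle',m.sum(),cv2.minAreaRect((A[m][:,:2]*1000).astype(np.float32)) if m.any() else 0)
E
```

```text
{'ee_pos': array([0.5836, 0.0319, 0.2376]), 'eef_rot': array([-3.1406, -0.    ,  1.5404]), 'qpos': array([-0.0081,  0.3565,  1.3717,  0.    ,  1.4144,  0.0223]), 'time_s': np.float64(12.5), 'grip_width': np.float64(0.037)}
[0.58527612 0.11589318 0.41588741]
pin 1793
[0.64437712 0.06168971 0.1484465 ] 0.15971657053582441 ((634.2939453125, 52.469398498535156), (60.302833557128906, 48.06814193725586), 86.6124267578125)
wrist handle 497 ((519.6683349609375, 31.35660171508789), (11.722636222839355, 40.04180145263672), 87.97159576416016)
top handle 0 0
```

View pics/w3.png

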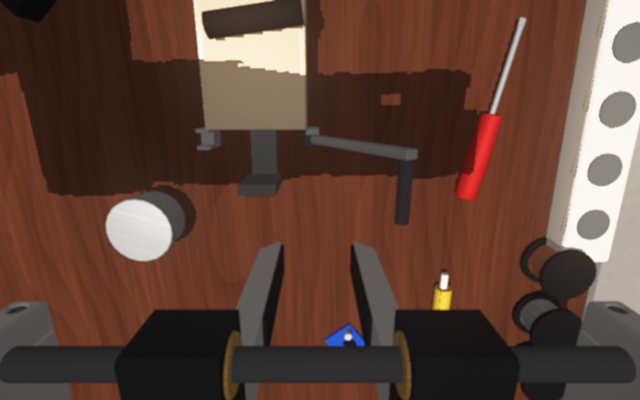

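The wrist view shows the tray fully in the dock and the handle outside at (260,185). The pin is at (404,190) and the bar runs from (312,133) to (412,153).

```bash
python3 - <<'E'
from h import *
c=cam('wrist'); P=cloud(c);X,Y,Z=P[...,0],P[...,1],P[...,2]
m=(X>.62)&(X<.69)&(Y>.0)&(Y<.072)&(Z>.135)&(Z<.19)
q=P[m]; print(m.sum(),q.min(0),q.max(0),np.median(q,0),np.percentile(q[:,2],[50,90,98]))
# two-view: pin pixel centroid in wrist and top, triangulate via rays
v,u=np.nonzero(m); t=cam('top'); Q=cloud(t); mt=(Q[...,0]>.62)&(Q[...,0]<.69)&(Q[...,1]>.0)&(Q[...,1]<.07)&(Q[...,2]>.135)&(Q[...,2]<.19)
print(mt.sum(), Q[mt].mean(0) if mt.any() else 0)
M=np.array([.5218,.0918]);d=np.array([np.cos(np.radians(88.1)),np.sin(np.radians(88.1))]);yd=np.array([-d[1],d[0]])
for a in (2.05,2.1,2.15,2.2): print(a,(M-.044*d+(-.058+.14*np.cos(a))*yd).round(4),.035+.14*np.sin(a))
E
```

```text
957 [0.64471874 0.0210503  0.15159985] [0.65729612 0.07198796 0.16110364] [0.64986407 0.04783335 0.15803867] [0.15803867 0.15938433 0.15997495]
0 0
2.05 [0.6428 0.0438] 0.15923073160867257
2.1 [0.6489 0.0436] 0.15584931133084234
2.15 [0.6549 0.0434] 0.15216583071178968
2.2 [0.6607 0.0432] 0.14818949653474262
```

>>> {"api": "send_rows", "payload": {"motion": [[[0.15,0.75,0],[0,0,0],-0.2],[[0.14,0.75,0],[0,0,0],-0.2],[[0.14,0.73,0],[0,0,0],-0.2],[[0,0,0.7],[0,0,0],-0.2],[[0,0,0.7],[0,0,0],-0.2],[[0,0,0.7],[0,0,0],-0.2],[[0,0,0.7],[0,0,0],-0.2],[[0,0,0.4],[0,0,0],-0.2],[[0,0,0.2],[0,0,0],-0.2],[[0,0,0],[0,0,0],-0.2],[[0,0,0],[0,0,0],-0.6]]}}

```text
time_s: 13.8
ee_pos: [0.6501, 0.0427, 0.1375]
eef_rot: [3.14, -0.0, 1.54]
force: [0.0, 0.1, 0.1]
grip_width: 0.0322
grip_force: 0.0
```

>>> {"api": "send_rows", "payload": {"motion": [[[0,0,0],[0,0,0],-0.8],[[0,0,0],[0,0,0],-1],[[0,0,0],[0,0,0],-1],[[0,0,0],[0,0,0],-1],[[0,0,0],[0,0,0],-1]], "squeeze": 8}}

```text
time_s: 14.3
ee_pos: [0.6501, 0.0427, 0.137]
eef_rot: [3.14, -0.0, 1.54]
force: [2.4, -0.0, 3.3]
grip_width: 0.0118
grip_force: 8.0
```

```bash
python3 -c "
import numpy as np
a=np.linspace(2.11,0,25)
y=np.cos(a)*.14/.03;z=np.sin(a)*.14/.03
print([[round(-b,2),round(-c,2)] for b,c in zip(np.diff(y),np.diff(z))])"
```

```text
[[np.float64(-0.36), np.float64(-0.19)], [np.float64(-0.38), np.float64(-0.16)], [np.float64(-0.39), np.float64(-0.13)], [np.float64(-0.4), np.float64(-0.09)], [np.float64(-0.41), np.float64(-0.06)], [np.float64(-0.41), np.float64(-0.02)], [np.float64(-0.41), np.float64(0.01)], [np.float64(-0.41), np.float64(0.05)], [np.float64(-0.4), np.float64(0.08)], [np.float64(-0.39), np.float64(0.12)], [np.float64(-0.38), np.float64(0.15)], [np.float64(-0.37), np.float64(0.19)], [np.float64(-0.35), np.float64(0.22)], [np.float64(-0.33), np.float64(0.25)], [np.float64(-0.3), np.float64(0.28)], [np.float64(-0.28), np.float64(0.3)], [np.float64(-0.25), np.float64(0.32)], [np.float64(-0.22), np.float64(0.34)], [np.float64(-0.19), np.float64(0.36)], [np.float64(-0.16), np.float64(0.38)], [np.float64(-0.12), np.float64(0.39)], [np.float64(-0.09), np.float64(0.4)], [np.float64(-0.05), np.float64(0.41)], [np.float64(-0.02), np.float64(0.41)]]
```

>>> {"api": "send_rows", "payload": {"motion": [[[0,-0.36,-0.19],[0,0,0],-1],[[0,-0.38,-0.16],[0,0,0],-1],[[0,-0.39,-0.13],[0,0,0],-1],[[0,-0.4,-0.09],[0,0,0],-1],[[0,-0.41,-0.06],[0,0,0],-1],[[0,-0.41,-0.02],[0,0,0],-1],[[0,0,0],[0,0,0],-1]]}}

```text
time_s: 15.0
ee_pos: [0.5785, 0.045, 0.1562]
eef_rot: [-3.141, -0.0, 1.541]
force: [-0.3, 0.8, 1.2]
grip_width: 0.0117
grip_force: 8.0
```

>>> {"api": "send_rows", "payload": {"motion": [[[0,-0.41,0.01],[0,0,0],-1],[[0,-0.41,0.05],[0,0,0],-1],[[0,-0.4,0.08],[0,0,0],-1],[[0,-0.39,0.12],[0,0,0],-1],[[0,-0.38,0.15],[0,0,0],-1],[[0,-0.37,0.19],[0,0,0],-1],[[0,-0.35,0.22],[0,0,0],-1],[[0,-0.33,0.25],[0,0,0],-1],[[0,-0.3,0.28],[0,0,0],-1],[[0,0,0],[0,0,0],-1]]}}

```text
time_s: 16.0
ee_pos: [0.4784, 0.0479, 0.1146]
eef_rot: [-3.14, 0.0, 1.54]
force: [0.2, 0.3, -1.0]
grip_width: 0.0118
grip_force: 8.0
```

>>> {"api": "send_rows", "payload": {"motion": [[[0,-0.28,0.3],[0,0,0],-1],[[0,-0.25,0.32],[0,0,0],-1],[[0,-0.22,0.34],[0,0,0],-1],[[0,-0.19,0.36],[0,0,0],-1],[[0,-0.16,0.38],[0,0,0],-1],[[0,-0.12,0.39],[0,0,0],-1],[[0,0,0],[0,0,0],-1]]}}

```text
time_s: 16.7
ee_pos: [0.4422, 0.049, 0.0513]
eef_rot: [-3.141, -0.0, 1.54]
force: [3.3, 0.3, -2.1]
grip_width: 0.0116
grip_force: 8.0
```

>>> {"api": "send_rows", "payload": {"motion": [[[0,-0.08,0.4],[0,0,0],-1],[[0,-0.05,0.4],[0,0,0],-1],[[0,-0.01,0.3],[0,0,0],-1],[[0,0,0.05],[0,0,0],-1],[[0,0,0.05],[0,0,0],-1],[[0,0,0],[0,0,0],-1]]}}

```text
time_s: 17.3
ee_pos: [0.4382, 0.0491, 0.017]
eef_rot: [-3.141, 0.0, 1.54]
force: [-1.1, 0.4, 5.9]
grip_width: 0.0115
grip_force: 8.0
```

>>> {"api": "send_rows", "payload": {"motion": [[[0,0,0.06],[0,0,0],-1],[[0,0,0.04],[0,0,0],-1],[[0,0,0],[0,0,0],-1]]}}

```text
time_s: 17.6
ee_pos: [0.4382, 0.0492, 0.0142]
eef_rot: [-3.141, 0.0, 1.54]
force: [-3.3, -0.2, 8.1]
grip_width: 0.0115
grip_force: 8.0
```

>>> {"api": "send_rows", "payload": {"motion": [[[0,0,0],[0,0,0],-0.3],[[0,0,0],[0,0,0],-0.3],[[0,0,0],[0,0,0],-0.3],[[0,0,-0.4],[0,0,0],-0.3],[[0,0,-0.8],[0,0,0],-0.3],[[0,0,-0.8],[0,0,0],-0.3],[[0,0,-0.8],[0,0,0],-0.3],[[0,0,-0.8],[0,0,0],-0.3],[[0,0,-0.8],[0,0,0],-0.3],[[0,0,0],[0,0,0],-0.3]]}}

```text
time_s: 18.6
ee_pos: [0.4396, 0.0492, 0.1492]
eef_rot: [3.136, -0.0, 1.54]
force: [0.2, 0.7, 0.1]
grip_width: 0.0333
grip_force: 0.0
```

```bash
python3 - <<'E'
from h import *
c=cam('wrist'); save(c,'w4'); P=cloud(c); S=cv2.cvtColor(c['pixels'],cv2.COLOR_RGB2HSV)[...,1]
M=np.array([.5218,.0918]);d=np.array([np.cos(np.radians(88.1)),np.sin(np.radians(88.1))]);yd=np.array([-d[1],d[0]])
q=P[...,:2]-M; dx=q@d; dy=q@yd; Z=P[...,2]
for lo,hi in((-45,-25),(-25,0),(0,25),(25,50),(67,74)):
    m=(dx>-.0145)&(dx<-.0075)&(dy>lo/1e3)&(dy<hi/1e3)&(Z>.015)&(Z<.12); print('bar',lo,m.sum(),np.median(Z[m]) if m.any() else 0)
m=(dx>-.065)&(dx<-.025)&(dy>.072)&(dy<.094)&(Z>.015); print('pin top',m.sum(),np.percentile(Z[m],[50,90]),np.median(dy[m]))
m=(dx>-.08)&(dx<-.045)&(abs(dy)<.03)&(Z>.058)&(Z<.08); print('handle',m.sum(),(dx[m].min()+dx[m].max())/2,(dy[m].min()+dy[m].max())/2)
E
```

```text
bar -45 187 0.04021547997959108
bar -25 235 0.040242378999613276
bar 0 237 0.040178797369296304
bar 25 239 0.0401455870179385
bar 67 74 0.03996806043004364
pin top 584 [0.03915765 0.04036187] 0.08312415137587953
handle 858 -0.06003960659805946 0.00044091773476370895
```

View pics/w4.png

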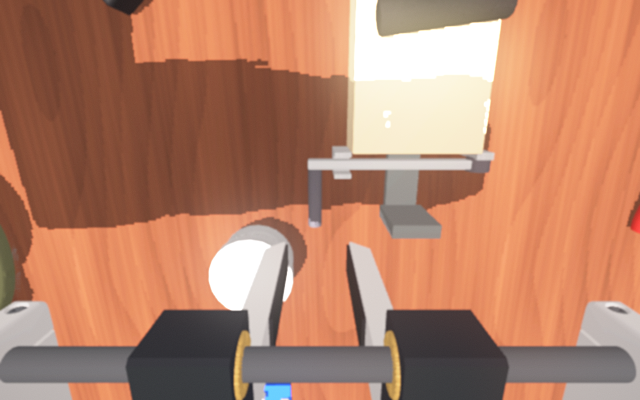

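The wrist view shows the bar level across the mouth, from (480,163) to (312,163), and seated in the catch at (342,160). The handle is outside at (410,220). The bar height is a constant 40 mm across its length, so it's closed and I'm handing in.

```bash
python3 -c "
from station import *
print(hand_in())"
```

```text
the job is handed in; nothing more can be done
None
```

The job is handed in, though the hand-in call returned no verdict: the tray was pushed home against the dock's back stop, with its handle outside and both boards still in it when last seen entering the dock, and the latch bar measured level and seated in its catch.

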